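# Index a music cylinder on to the next hole

## Task

The brass music cylinder is clamped on a hand index stage: pull up the spring plunger knob at the end of its index arm, swing the arm counter-clockwise (seen from above) to the next hole of the brass segment, and let the pin drop fully home so that the stage is locked there, then let go. The exact place of the hole is not known and has to be found by feel; go gently, never forcing the pin sideways against the plate or a hole's wall, and leave the box, key and beak where they lie.

Things in the scene. Friction and masses are not known exactly. Their poses are not given: they have to be found in the camera images.
- index_base: Fixed iron foot of the index stage, a disc 260 mm across, 12 mm high. Origin on the table, on the vertical axis about which the stage turns; at home the index arm points along this body's own -x axis. Round the axis runs a flat track, radius 83 to 117 mm, top 30 mm above the table: steel at first, then (counter-clockwise) a brass segment that can be set round the axis.
- home_hole (a point): Mouth of the home hole (10 mm across, in the steel track, 100 mm from the axis). The next hole is the first of two 10 mm holes in the brass segment, on the same circle, somewhere 41 to 59 degrees (0.716 to 1.03 rad) counter-clockwise from here: it differs each time and is not measured. The wrong second hole is 28 degrees further on.
- track_mid (a point): Point on the steel track, 18 degrees counter-clockwise from the home hole, 100 mm from the axis. From the home hole to the first brass hole the track is unbroken and flat, but for a step up of 0.5 mm where brass laps over steel, between 16 and 37 degrees from home; the pin's round tip climbs it. Through 360 degrees there are only three holes.
- stage (a joint): Turn of the stage with its index arm, rad: 0 at home, growing counter-clockwise seen from above, stops at -0.1 and 1.75. Friction 0.2 N m. The brass pinned cylinder, 48 mm across, stands on the axis, its arbor reaching 112 mm above the table. The arm is a bar 28 mm wide, its top 54 mm above the table, reaching 118 mm from the axis.
- plunger (a joint): Lift of the spring plunger, m: 0 = pin fully home in a hole, 0.007 to 0.008 = pin tip resting on the track between holes, 0.016 = top stop. A spring pushes it down with 3.5 N at 0 and 7.5 N at the top stop, plus 0.9 N of weight; it is damped and drops softly when let go.
- knob_center (a point): Centre of the pull knob, an upright dark steel cylinder 24 mm across, 28 mm tall, on a 10 mm neck; its lower face is 14 mm above the index arm when the pin is home. The centre is 82 mm above the table with the pin home and rises with the plunger. Knob and pin share one vertical line, 100 mm from the stage axis.
- index_pin: Steel index pin, 8 mm across with a round tip; origin at the tip, 22 mm above the table when home (8 mm deep in the hole). It has 1 mm of play all round in a hole; in a hole it blocks the stage. It must never be pressed on the track or a hole's wall with more than 22 N.
- shell: Bystander: open walnut music box shell, 170 x 110 x 65 mm tall. Origin at the centre of its underside.
- key: Bystander: blued steel winding key lying flat, 88 mm long, 36 mm wide, 8 mm thick. Origin on its underside near the middle.
- beak: Bystander: ivory beak piece lying flat, 55 mm long, 20 mm wide, 12 mm thick. Origin on its underside near the middle.

How it is judged:
On the way, in this order (a step that is already met when the one before it is completed fails the run):
1. the plunger is pulled, its pin clear of the home hole (value of joint plunger above 0.0078 m and value of joint stage below 0.15 rad), for 0.1 s.
2. the stage is swung away from home with the pin out (value of joint plunger above 0.005 m and value of joint stage above 0.26 rad), for 0.05 s.
3. the pin has dropped fully into the next hole (value of joint plunger below 0.003 m and value of joint stage between 0.68 and 1.07 rad), for 0.3 s.
At the end, for the whole second after the job is handed in: The pin is fully home (plunger within 3 mm of its 0) in the first hole of the brass segment (stage between 0.68 and 1.07 rad, where the second hole never lies), the stage is at rest, and box, key and beak lie within 15 mm of where they were (all of step 3 and velocity of joint stage between -0.05 and 0.05 rad/s and distance of each of shell, key, beak from where it was at the start of the episode below 0.015 m); the robot touches nothing.
It fails at once if the index pin is pressed on the plate or a hole's wall with more than 22 N (contact force between index_pin and anything else above 22 N).
It fails at once if the box, key or beak is shifted by more than 15 mm (distance of any of shell, key, beak from where it was at the start of the episode above 0.015 m).
It also fails if it takes over 43 s, if anything falls off the work surface, if the arm or the gripper's body presses on something with over 40 N, if the wrist force passes 120 N, or if a joint passes its speed limit or range.

## Robot

A 6-joint arm with a two-finger parallel gripper is mounted at the origin on the work surface. World frame = base frame: x ahead of the robot, y to its left, z up, the work surface at z = 0. Lengths are in m, angles in rad, forces in N, time in s.
With the tool pointing down it reaches from about 0.3 to 0.875 m from the base axis. Payload 6.4 kg.
Tool frame: the origin (TCP) lies midway between the tips of the shut fingers; the grasp point (between the pads) lies 19 mm behind it; x points along the fingers, y is the direction in which the jaws open and shut, and the axes are right-handed (so a half turn about x gives the same grasp; the last joint's range is limited). The gripper opens to 85 mm and grips with 20 to 120 N. Pads are 22 mm wide; open, the fingers measure 114 mm over their backs; the gripper's body (76 mm by 85 mm) begins 54 mm behind the grasp point. The pads swing forward as they close: fully open they stand 13 mm farther back than shut.
Start: joints at [1.004, 0.181, 1.607, -0, 1.354, -0.206], TCP at [0.203, 0.538, 0.231] pointing down, gripper open.
Joint ranges: [-2.99, 2.99], [-0.89, 2.07], [0.3, 2.58], [-1.14, 4.28], [0, 2.63], [-3.12, 3.12]. Speed limits (rad/s): [2.57, 2.57, 3.01, 3.14, 3.14, 3.14].

## Interface

Orientations are given as a unit quaternion [w, x, y, z].
In Python, from bench import ctrl gives the robot as it stands.
- The arm moves only by the tool step_arm, never from a script. Its argument "motion" is a list of rows, each a list of 7 numbers: the shift along the tool's x, y, z in mm, then the turn, a rotation vector about the tool's x, y, z in degrees, then the closure in counts, from 0 (fully open) to 255 (shut). In form: [[tx, ty, tz, rx, ry, rz, hand], ...]. A call has 1 to 10 rows; each row is the pose to reach, as a shift and turn from the pose commanded when the call began, along the tool's axes at that moment; what a row does not reach only later rows make up. A row lasts 1/8 s, in which the tool goes at most 62.5 mm and 10.7 degrees, less where a joint would pass 70% of its speed; a pose out of reach is approached as far as the arm can. A call with a gripper value outside its range is refused whole. The fingers move at their own pace and stop on an object; the grip force is fixed at half the most. Time passes only in rows, so rows that repeat a pose let the fingers close. It gives the time, the measured TCP pose, the force and the opening at its end, in the units of the state.
- ctrl.get_obs(): the state, without advancing time (a new reading comes with each control period).
- ctrl.camera(name): name is "scene" or "top"; returns (picture, depth): 480x640x3 uint8, red, green, blue; 480x640 float32, m along the optical axis (not along the pixel's ray), 0 where there is no reading.
- ctrl.camera_info(name): a dict with "fx", "fy", "cx", "cy" (pixels), "T" (4x4, takes a point from camera to world coordinates). Camera axes: x right, y down, z forward; pixel columns grow to the right and rows downward; lengths in m; the calibration is good to about 2 mm. A picture is of the moment at which its call begins. camera_info takes no time and is no camera call.
- ctrl.hand_in(): hands the job in, once; it reports no verdict.
The state is a dict: "time_s": time; "q": joint angles; "dq": joint speeds; "joint_efforts": joint torques, N m; "eef_pos": TCP position; "eef_rot": TCP orientation; "wrist_force": force on the tool from outside, world axes, zero at the start; "torque": the same for the moment, N m; "opening": opening from 0.0 (shut) to 1.0 (fully open).
Only numpy, scipy, OpenCV 4.12 (cv2) and the standard library are available. Lean on these libraries where they do the work, as an engineer would, in place of code of your own. Each camera call takes 0.05 s, during which the arm holds its last target. There are 200 camera calls.

## Working session

There is one attempt and no reset: what is moved stays moved. The work goes in short steps, Python scripts to look and compute and a tool call to move; the robot and the scene stay as the last step left them, time stands still between calls to the robot, and variables do not carry over. Pictures are saved under pics/ and viewed, about 8 in all and at most 12, crops included, and the job is handed in when it is done.

Besides the shell and the picture viewer there is one more tool, called after ">>>" by a JSON object that holds its "fn" and its "kwargs". step_arm: Moves the arm, as the interface text tells. Its arguments: {"type":"object","properties":{"motion":{"type":"array","items":{"type":"array","items":{"type":"number"}}}},"required":["motion"]}

```bash
mkdir -p pics
cat > h.py <<'E'
from bench import ctrl
import numpy as np, cv2
def snap(n,f):
    im,d=ctrl.camera(n); cv2.imwrite('pics/'+f+'.png',im[:,:,::-1]); np.savez('pics/'+f+'.npz',im=im,d=d); return im,d
def pts(n,d):
    c=ctrl.camera_info(n); v,u=np.mgrid[:480,:640]
    P=np.stack([(u-c['cx'])*d/c['fx'],(v-c['cy'])*d/c['fy'],d],-1); T=np.array(c['T'])
    return P@T[:3,:3].T+T[:3,3]
E
python3 - <<'E'
from h import *
for n in('scene','top'):
    snap(n,n+'0'); c=ctrl.camera_info(n); print(n,c['fx'],np.round(c['T'],3).tolist())
o=ctrl.get_obs(); print(o['time_s'],o['eef_pos'],o['eef_rot'],o['opening'])
E
```

```text
scene 452.4830997093551 [[-0.863, 0.422, -0.278, 0.772], [0.505, 0.713, -0.486, 0.519], [-0.006, -0.56, -0.829, 0.852], [0.0, 0.0, 0.0, 1.0]]
top 461.67373691092763 [[0.019, -0.999, 0.041, 0.456], [-1.0, -0.018, 0.011, 0.043], [-0.011, -0.042, -0.999, 1.054], [0.0, 0.0, 0.0, 1.0]]
0.1 [0.20270701 0.53755408 0.2304842 ] [ 0.69542414  0.12635932  0.69583534 -0.12740398] 0.9949090219938345
```

View pics/scene0.png

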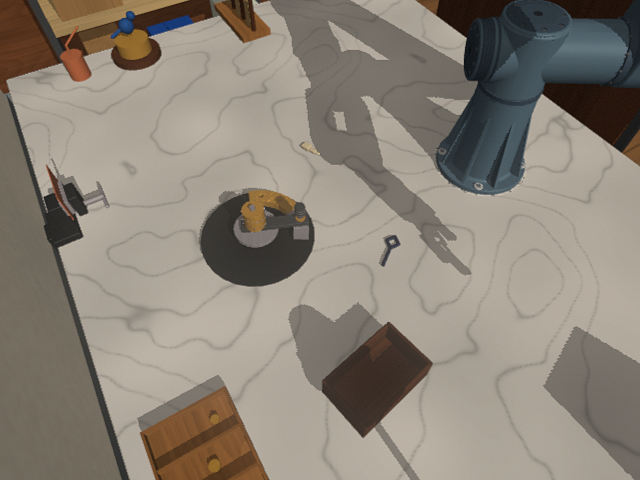

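View pics/top0.png

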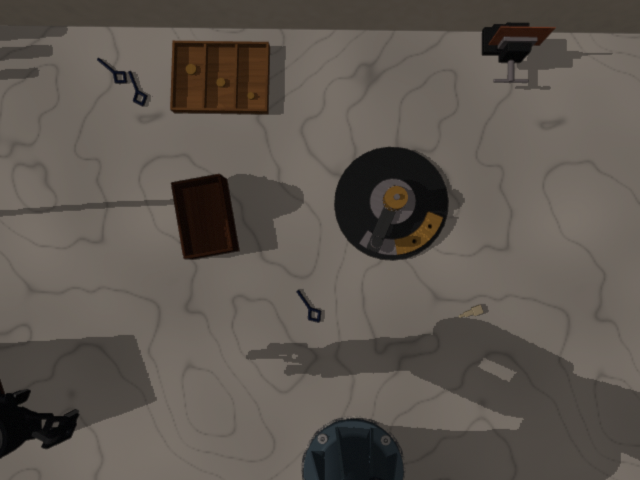

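The top view shows the foot disc at about (391,203), the index arm pointing to about (380,240), and the brass segment with two dark holes near (414,241) and (430,226). I'll enlarge this area and measure it.

Run:
```python
from h import *
z=np.load('pics/top0.npz'); im,d=z['im'],z['d']; P=pts('top',d)
cv2.imwrite('pics/c1.png',cv2.resize(im[140:270,325:455,::-1],(600,600),interpolation=cv2.INTER_CUBIC))
m=((im.max(2)<60)).astype(np.uint8); m[:130]=0;m[280:]=0;m[:,:320]=0;m[:,470:]=0
m=cv2.morphologyEx(m,cv2.MORPH_CLOSE,np.ones((3,3)))
c=max(cv2.findContours(m,0,2)[0],key=cv2.contourArea); print('ell',cv2.fitEllipse(cv2.convexHull(c)))
ci=ctrl.camera_info('top');T=np.array(ci['T'])
def ray(u,v,h):
    r=T[:3,:3]@[(u-ci['cx'])/ci['fx'],(v-ci['cy'])/ci['fy'],1]; return T[:3,3]+r*(h-T[2,3])/r[2]
e=cv2.fitEllipse(cv2.convexHull(c)); print('axis',ray(*e[0],.012))
Q=P[130:280,320:470]; 
s=Q[(Q[...,2]>.085)]; print(len(s))
# disc circle fit by depth
for lo,hi,n in((.008,.016,'base'),(.027,.034,'track'),(.05,.06,'arm'),(.085,.1,'knob'),(.1,.13,'arbor')):
    k=(Q[...,2]>lo)&(Q[...,2]<hi); print(n,k.sum(),Q[k].mean(0).round(4),Q[k].min(0).round(3),Q[k].max(0).round(3))
z=np.load('pics/scene0.npz'); im,d=z['im'],z['d']; P=pts('scene',d)
cv2.imwrite('pics/c2.png',cv2.resize(im[175:295,190:325,::-1],(675,600),interpolation=cv2.INTER_CUBIC))
Q=P[175:295,190:325]
for lo,hi,n in((.05,.06,'arm'),(.09,.1,'knob'),(.1,.13,'arbor')):
    k=(Q[...,2]>lo)&(Q[...,2]<hi); print(n,k.sum(),Q[k].mean(0).round(4),Q[k].min(0).round(3),Q[k].max(0).round(3))
```

```text
ell ((391.34991455078125, 203.0739288330078), (113.39411163330078, 114.63762664794922), 85.90180206298828)
axis [ 0.59723577 -0.076806    0.012     ]
652
base 6725 [ 0.6134 -0.0698  0.0119] [ 0.468 -0.205  0.008] [0.726 0.053 0.016]
track 1055 [ 0.5184 -0.1123  0.0299] [ 0.481 -0.188  0.027] [ 0.58  -0.006  0.034]
arm 457 [ 0.5406 -0.0518  0.0539] [ 0.485 -0.08   0.05 ] [ 0.632 -0.021  0.059]
knob 155 [ 0.5283 -0.0455  0.0945] [ 0.494 -0.098  0.086] [ 0.624 -0.026  0.1  ]
arbor 414 [ 0.5975 -0.0757  0.1044] [ 0.574 -0.099  0.1  ] [ 0.623 -0.053  0.116]
arm 505 [ 0.5497 -0.0484  0.0537] [ 0.486 -0.095  0.05 ] [ 0.63  -0.015  0.06 ]
knob 167 [ 0.5503 -0.0439  0.0948] [ 0.494 -0.083  0.09 ] [ 0.624 -0.023  0.1  ]
arbor 327 [ 0.5983 -0.0708  0.1039] [ 0.574 -0.096  0.1  ] [ 0.621 -0.047  0.113]
```

View pics/c1.png

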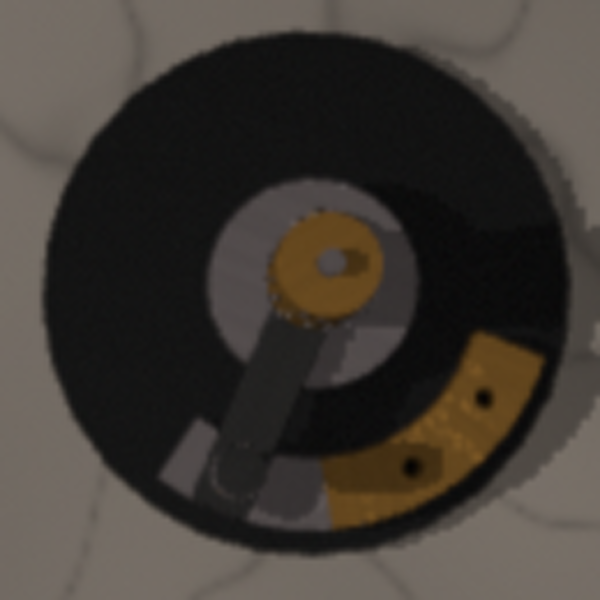

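View pics/c2.png

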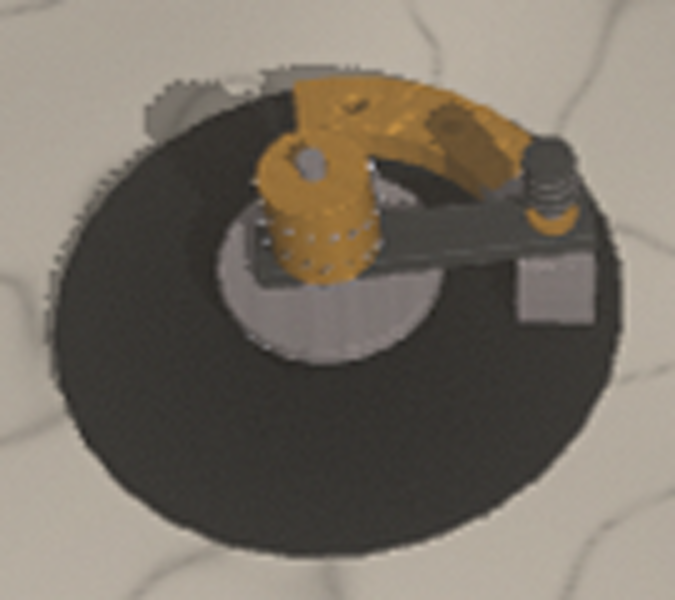

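The scene crop shows the knob at the arm's end at about (548,175). In the top crop the knob is at (236,472), the first hole at (411,467) and the second at (484,398). Next I'll turn these into angles and a grasp pose.

```bash
cat >> h.py <<'E'
def ray(n,u,v,h):
    ci=ctrl.camera_info(n);T=np.array(ci['T'])
    r=T[:3,:3]@[(u-ci['cx'])/ci['fx'],(v-ci['cy'])/ci['fy'],1]; return T[:3,3]+r*(h-T[2,3])/r[2]
from scipy.spatial.transform import Rotation as R
def tool():
    o=ctrl.get_obs(); return o,R.from_quat(np.roll(o['eef_rot'],-1)).as_matrix()
E
python3 - <<'E'
from h import *
for n,A in(('top',np.array([.598,-.0765])),('scene',np.array([.598,-.073]))):
    z=np.load(f'pics/{n}0.npz'); im,d=z['im'],z['d']; P=pts(n,d); Z=P[...,2]; r=np.hypot(P[...,0]-A[0],P[...,1]-A[1])
    k=(Z>.09)&(Z<.1)&(r>80)*1 if 0 else (Z>.0935)&(Z<.1)&(r>.08)&(r<.12)
    print(n,'knobtop',k.sum(),P[k].mean(0).round(4),P[k].min(0).round(4),P[k].max(0).round(4))
    k=(Z>.107)&(r<.03); print('cyl/arbor',k.sum(),P[k].mean(0).round(4))
    k=(Z>.098)&(Z<.107)&(r<.03); print('cyl top',np.median(Z[k]),P[k].mean(0).round(4),(P[k].min(0)+P[k].max(0))/2)
    k=(Z>.05)&(Z<.058)&(r>.03)&(r<.13); v=P[k][:,:2]-A; l=cv2.fitLine(P[k][:,:2].astype(np.float32),2,0,.01,.01).ravel(); print('arm line',np.degrees(np.arctan2(-l[1],-l[0])) , np.degrees(np.arctan2(l[1],l[0])),l[2:])
    if n=='top':
        b=((im[...,0]>1.6*im[...,2])).astype(np.uint8)
        g=im.max(2).astype(float)
        for u,v in((414,241),(429.5,226)):
            u0,v0=int(u)-4,int(v)-4; w=g[v0:v0+9,u0:u0+9]; w=np.clip(np.median(w)-8-w,0,None); vv,uu=np.mgrid[:9,:9]
            uc,vc=u0+(w*uu).sum()/w.sum(),v0+(w*vv).sum()/w.sum(); p=ray(n,uc,vc,.0305)[:2]; print('hole',uc,vc,p,np.hypot(*(p-A)),np.degrees(np.arctan2(*(p-A)[::-1])))
o,M=tool(); print(M.round(3).tolist(),o['wrist_force'])
E
```

```text
top knobtop 90 [ 0.5054 -0.0383  0.0959] [ 0.4939 -0.049   0.0936] [ 0.5167 -0.0262  0.0989]
cyl/arbor 38 [ 0.5985 -0.0751  0.1107]
cyl top 0.10382274172852285 [ 0.5972 -0.0755  0.1037] [ 0.59817256 -0.0757225   0.1025448 ]
arm line 156.38155 -23.618454 [ 0.53767365 -0.05057893]
hole 413.8087954110899 240.80497131931168 [ 0.51161799 -0.12549351] 0.09930868668629506 -150.43927803606843
hole 429.43488943488944 225.84152334152333 [ 0.5454722  -0.15969476] 0.09838972393785515 -122.26764260608647
scene knobtop 70 [ 0.5057 -0.0342  0.0954] [ 0.4943 -0.0455  0.0935] [ 0.5166 -0.0233  0.0984]
cyl/arbor 25 [ 0.598  -0.0718  0.1113]
cyl top 0.10322512565326458 [ 0.5984 -0.0703  0.1032] [ 0.59826538 -0.07169465  0.10250558]
arm line 155.35358 -24.646416 [ 0.5378913  -0.04504572]
[[-0.001, 0.353, 0.936], [-0.001, 0.936, -0.353], [-1.0, -0.002, -0.0]] [-0.34257314 -0.04531578  0.25702027]
```

Using the top view alone, the arm is at about 157.5° and hole 1 at about 210°, a swing of about 52°. The second hole is 28° further on, as described. I'll grip with the jaws radial, so closing can't load the pin against the hole wall, and move above the knob first.

>>> {"fn": "step_arm", "kwargs": {"motion": [[10,-41,46,9,0,0,0],[20,-82,92,18,0,0,0],[30,-123,138,28,0,0,0],[40,-164,184,37,0,0,0],[45,-205,230,46,0,0,0],[50,-246,276,55,0,0,0],[55,-287,322,65,0,0,0],[60,-328,368,74,0,0,0],[65,-369,414,83,0,0,0],[70,-410,460,92,0,0,0]]}}

```text
time_s: 1.35
eef_pos: [0.4891, -0.0099, 0.161]
eef_rot: [0.39, 0.59, 0.39, -0.59]
wrist_force: [0.4, -0.2, 0.4]
opening: 1.0
```

>>> {"fn": "step_arm", "kwargs": {"motion": [[11,0,0,0,0,0,60],[11,0,0,0,0,0,60]]}}

```text
time_s: 1.6
eef_pos: [0.4871, -0.0076, 0.1487]
eef_rot: [-0.391, -0.588, -0.393, 0.589]
wrist_force: [-0.1, 0.7, 0.5]
opening: 0.765
```

Run:
```python
from h import *
o,M=tool(); print(o['time_s'],o['eef_pos'],M.round(3).tolist(),o['q'],o['opening'],o['wrist_force'])
K=np.array([.5055,-.0363]); print('to knob in tool',M.T@np.r_[K-o['eef_pos'][:2],0]*1000)
im,_=snap('scene','s1'); cv2.imwrite('pics/s1c.png',cv2.resize(im[100:300,180:400,::-1],(660,600)))
```

```text
1.6 [ 0.4870964  -0.00758157  0.14874437] [[-0.004, 0.923, -0.386], [0.001, -0.386, -0.923], [-1.0, -0.004, 0.0]] [-2.60013226e-01  8.10916441e-02  1.89746708e+00  3.49570148e-04
  1.16690242e+00  1.35611471e-01] 0.764557221233773 [-0.0748784   0.72827875  0.48920819]
to knob in tool [-0.10476282 28.05214628 19.4037762 ]
```

View pics/s1c.png

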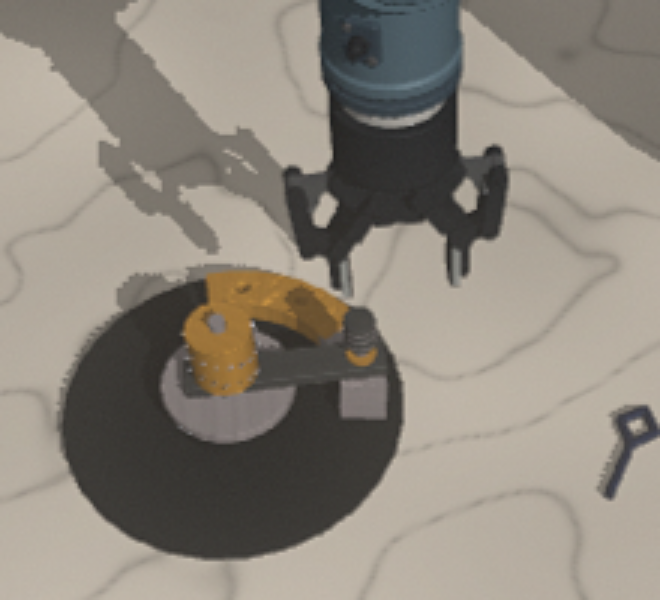

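The gripper hovers beside the knob, its fingers at about (345,285) and (455,280), with the jaws lined up along the arm. I'll go over the knob, then down.

>>> {"fn": "step_arm", "kwargs": {"motion": [[0,28,19,0,0,0,60],[0,28,19,0,0,0,60],[25,28,19,0,0,0,60],[50,28,19,0,0,0,60],[65,28,19,0,0,0,60],[75,28,19,0,0,0,60],[82,28,19,0,0,0,60],[82,28,19,0,0,0,60]]}}

```text
time_s: 2.65
eef_pos: [0.5071, -0.0362, 0.0682]
eef_rot: [-0.392, -0.588, -0.392, 0.589]
wrist_force: [-0.2, 0.2, -0.1]
opening: 0.766
```

Run:
```python
from h import *
o,M=tool(); print(o['time_s'],o['eef_pos'],o['opening'],o['wrist_force'])
im,_=snap('scene','s2'); a=cv2.resize(im[155:255,240:350,::-1],(440,400),interpolation=cv2.INTER_CUBIC)
im,_=snap('top','t2'); b=cv2.resize(im[195:275,330:410,::-1],(400,400),interpolation=cv2.INTER_CUBIC)[:, :360]
cv2.imwrite('pics/m2.png',np.hstack([a,b]))
```

```text
2.65 [ 0.50708741 -0.03619297  0.06822376] 0.7655782054575947 [-0.2378978   0.19422225 -0.10864043]
```

View pics/m2.png

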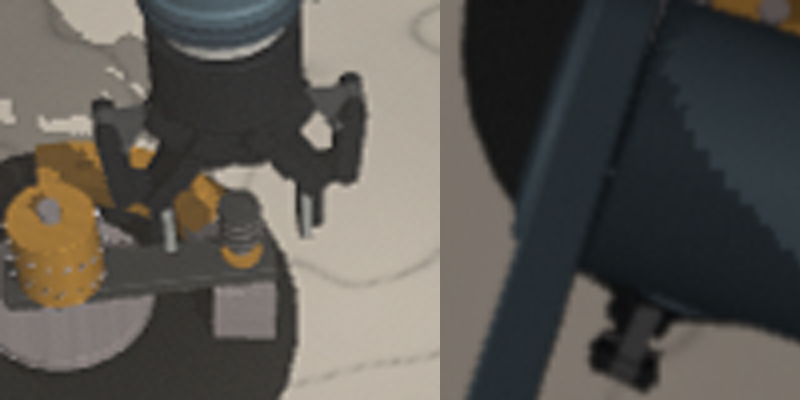

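The knob (240,225) sits midway between the pads (170 and 306). I'll close in stages and watch the force.

>>> {"fn": "step_arm", "kwargs": {"motion": [[0,0,0,0,0,0,165],[0,0,0,0,0,0,165],[0,0,0,0,0,0,165],[0,0,0,0,0,0,175],[0,0,0,0,0,0,175]]}}

```text
time_s: 3.38
eef_pos: [0.507, -0.0363, 0.0683]
eef_rot: [-0.392, -0.588, -0.392, 0.589]
wrist_force: [0.3, 0.7, 1.1]
opening: 0.314
```

>>> {"fn": "step_arm", "kwargs": {"motion": [[0,0,0,0,0,0,179],[0,0,0,0,0,0,179]]}}

```text
time_s: 3.62
eef_pos: [0.5065, -0.0361, 0.0681]
eef_rot: [-0.392, -0.588, -0.392, 0.589]
wrist_force: [-3.4, 1.1, 2.8]
opening: 0.298
```

>>> {"fn": "step_arm", "kwargs": {"motion": [[0,0,0,0,0,0,183],[0,0,0,0,0,0,183]]}}

```text
time_s: 3.88
eef_pos: [0.506, -0.0358, 0.068]
eef_rot: [-0.391, -0.588, -0.393, 0.589]
wrist_force: [-5.8, 2.1, 4.1]
opening: 0.283
```

One pad touched first: about 6 N along tool -y, with roughly 1 mm of yield, so the arm gives way gently. I'll re-centre by -1.5 mm and close firmly.

>>> {"fn": "step_arm", "kwargs": {"motion": [[0,-1.5,0,0,0,0,183],[0,-1.5,0,0,0,0,200],[0,-1.5,0,0,0,0,255],[0,-1.5,0,0,0,0,255]]}}

```text
time_s: 4.38
eef_pos: [0.5059, -0.0358, 0.0684]
eef_rot: [0.392, 0.589, 0.392, -0.588]
wrist_force: [-3.2, 0.9, 3.9]
opening: 0.261
```

Gripped. Lifting.

>>> {"fn": "step_arm", "kwargs": {"motion": [[-3,0,0,0,0,0,255],[-6,0,0,0,0,0,255],[-9,0,0,0,0,0,255],[-12,0,0,0,0,0,255],[-12,0,0,0,0,0,255],[-12,0,0,0,0,0,255]]}}

```text
time_s: 5.12
eef_pos: [0.5057, -0.0358, 0.0802]
eef_rot: [-0.392, -0.589, -0.392, 0.589]
wrist_force: [0.9, -0.1, -6.7]
opening: 0.254
```

Run:
```python
from h import *
o,M=tool(); p=o['eef_pos']; print(o['time_s'],p,o['opening'],o['wrist_force'],M.round(3).tolist())
im,d=snap('scene','s3'); 
for A in([.598,-.0735],):
    v=p[:2]-A; print(np.hypot(*v),np.degrees(np.arctan2(v[1],v[0])))
    for t in range(0,53,4):
        a=np.radians(t); c,s=np.cos(a),np.sin(a); w=np.r_[np.array([[c,-s],[s,c]])@v-v,0]; print(t,(M.T@w*1000).round(1).tolist(),-t)
P=pts('scene',d)[150:260,200:350]; Z=P[...,2]; r=np.hypot(P[...,0]-p[0],P[...,1]-p[1]+.002)
k=(r<.013)&(Z>.09)&(Z<.125); print('knob top z',np.percentile(Z[k],[50,80,95]) if k.sum() else 0,k.sum())
```

```text
5.125 [ 0.50572975 -0.03576582  0.08024542] 0.2543863189087727 [ 0.91768672 -0.13576095 -6.66469679] [[0.0, 0.923, -0.385], [-0.0, -0.385, -0.923], [-1.0, 0.0, 0.0]]
0.09968784520892016 157.75775273601533
0 [0.0, 0.0, 0.0] 0
4 [0.0, 0.3, 7.0] -4
8 [0.0, 1.1, 13.9] -8
12 [0.0, 2.3, 20.7] -12
16 [0.0, 4.1, 27.4] -16
20 [0.0, 6.3, 34.0] -20
24 [0.0, 8.9, 40.5] -24
28 [0.0, 12.0, 46.7] -28
32 [0.0, 15.5, 52.7] -32
36 [0.0, 19.5, 58.5] -36
40 [0.0, 23.8, 63.9] -40
44 [0.0, 28.5, 69.0] -44
48 [0.0, 33.5, 73.8] -48
52 [0.0, 38.9, 78.3] -52
knob top z [0.10682788 0.10837214 0.10943148] 75
```

The lift is about 12 mm and the wrist reads −6.7 N, which matches the spring. Now swinging along the arc with the tool turning too.

>>> {"fn": "step_arm", "kwargs": {"motion": [[0,0.3,7,-4,0,0,255],[0,1.1,13.9,-8,0,0,255],[0,2.3,20.7,-12,0,0,255],[0,4.1,27.4,-16,0,0,255],[0,6.3,34,-20,0,0,255],[0,8.9,40.5,-24,0,0,255],[0,12,46.7,-28,0,0,255],[0,15.5,52.7,-32,0,0,255],[0,19.5,58.5,-36,0,0,255],[0,19.5,58.5,-36,0,0,255]]}}

```text
time_s: 6.42
eef_pos: [0.5001, -0.0974, 0.0797]
eef_rot: [0.554, 0.438, 0.555, -0.439]
wrist_force: [-2.7, -1.9, -7.8]
opening: 0.261
```

Run:
```python
from h import *
o,M=tool(); p=o['eef_pos']; f=o['wrist_force']; print(p,o['opening'],f,'tool',M.T@f)
im,d=snap('top','t4')
cv2.imwrite('pics/t4c.png',cv2.resize(im[140:270,325:455,::-1],(600,600),interpolation=cv2.INTER_CUBIC))
a0=np.array([.50573,-.03577])
# axis from chord + turn 
for A in([.598,-.0735],[.598,-.0755],[.598,-.0715]):
    v=p[:2]-A; w=a0-A; print(A,np.hypot(*v),np.hypot(*w),(np.degrees(np.arctan2(v[1],v[0])-np.arctan2(w[1],w[0])))%360)
```

```text
[ 0.50008688 -0.09744427  0.0796808 ] 0.26061117932505046 [-2.71426792 -1.88290989 -7.82266928] tool [ 7.8291225  -3.05529677  1.21521896]
[0.598, -0.0735] 0.10079835012860704 0.09968603613345248 35.98184053122361
[0.598, -0.0755] 0.10034206647856 0.10046007067487059 35.92831938268756
[0.598, -0.0715] 0.10129207507061326 0.09894637840770117 36.008800873644816
```

View pics/t4c.png

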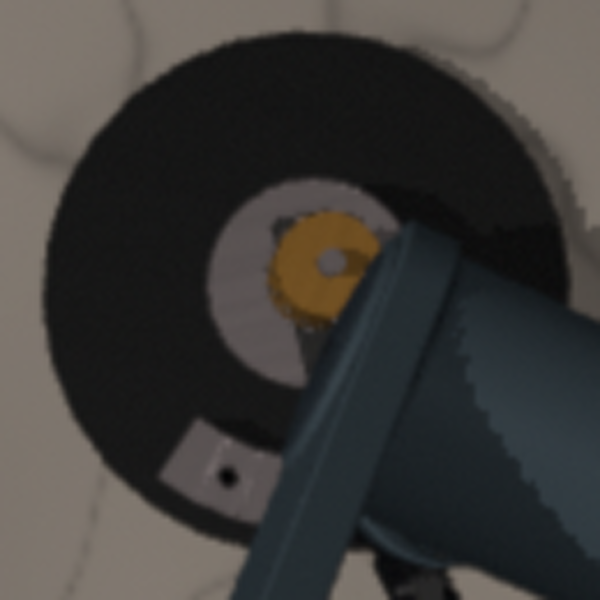

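The stage has swung, and the home hole now shows at (228,476). All three holes lie on one known circle, so fitting it gives the angle within a single camera view.

Run:
```python
from h import *
from scipy.optimize import least_squares
def cen(f,u,v):
    g=np.load(f'pics/{f}.npz')['im'].max(2).astype(float); u0,v0=round(u)-4,round(v)-4; w=g[v0:v0+9,u0:u0+9]; w=np.clip(np.median(w)-8-w,0,None); vv,uu=np.mgrid[:9,:9]
    yy=(vv-4)**2+(uu-4)**2<13; w=w*yy
    return u0+(w*uu).sum()/w.sum(),v0+(w*vv).sum()/w.sum()
H=[ray('top',*cen('t4',374,242.7),.030)[:2],ray('top',*cen('top0',413.8,240.8),.0305)[:2],ray('top',*cen('top0',429.4,225.8),.0305)[:2]]
H=np.array(H);print(H)
A=least_squares(lambda a:np.hypot(*(H-a).T)-.1,[.598,-.0755]).x
a=np.degrees(np.arctan2(*(H-A).T[::-1]))%360; print(A,a,np.diff(a),np.hypot(*(H-A).T))
```

```text
[[ 0.50534638 -0.03736829]
 [ 0.51161799 -0.12549351]
 [ 0.5454722  -0.15969476]]
[ 0.59800022 -0.07476726] [158.01893343 210.42274179 238.26302877] [52.40380837 27.84028698] [0.09991705 0.10017505 0.09985927]
```

The fit gives 52.4° with residuals under 0.2 mm; the stage stands at about 36°. I'll swing the remaining 16.4°.

>>> {"fn": "step_arm", "kwargs": {"motion": [[0,0,7.1,-4.1,0,0,255],[0,0.6,14.3,-8.2,0,0,255],[0,1.8,21.3,-12.3,0,0,255],[0,3.6,28.2,-16.4,0,0,255],[0,3.6,28.2,-16.4,0,0,255],[0,3.6,28.2,-16.4,0,0,255]]}}

```text
time_s: 7.22
eef_pos: [0.5102, -0.1239, 0.0799]
eef_rot: [0.611, 0.355, 0.612, -0.356]
wrist_force: [-3.9, -3.7, -7.4]
opening: 0.259
```

```bash
cat > st.py <<'E'
from h import *
o,M=tool(); p=o['eef_pos']; f=o['wrist_force']; v=p[:2]-[.598,-.075]; w=np.array([.50573,-.03577])-[.598,-.075]
print(o['time_s'],p.round(4),'op',o['opening'],'Ftool',(M.T@f).round(1),'swing',np.degrees(np.arctan2(v[1],v[0])-np.arctan2(w[1],w[0]))%360,'r',np.hypot(*v),'q6',o['q'][5])
E
python3 st.py
```

```text
7.225 [ 0.5102 -0.1239  0.0799] op 0.2590813653418973 Ftool [ 7.5 -5.2  1.3] swing 52.16309104845391 r 0.10047397804280683 q6 -0.9796753691938047
```

>>> {"fn": "step_arm", "kwargs": {"motion": [[1,-0.4,0.3,0,0,0,255],[2,-0.8,0.3,0,0,0,255],[3,-0.8,0.3,0,0,0,255],[3,-0.8,0.3,0,0,0,255]]}}

```text
time_s: 7.72
eef_pos: [0.5102, -0.124, 0.077]
eef_rot: [0.611, 0.355, 0.612, -0.355]
wrist_force: [-5.2, 0.8, -7.0]
opening: 0.261
```

>>> {"fn": "step_arm", "kwargs": {"motion": [[0.5,0,0,0,0,0,255],[0.5,0,0,0,0,0,255]]}}

```text
time_s: 7.98
eef_pos: [0.5103, -0.1242, 0.0766]
eef_rot: [0.611, 0.355, 0.612, -0.355]
wrist_force: [-5.5, 0.6, -6.9]
opening: 0.258
```

>>> {"fn": "step_arm", "kwargs": {"motion": [[0.5,0,0,0,0,0,255],[0.5,0,0,0,0,0,255]]}}

```text
time_s: 8.22
eef_pos: [0.5104, -0.1243, 0.0762]
eef_rot: [0.611, 0.355, 0.612, -0.355]
wrist_force: [-4.9, 0.1, -6.1]
opening: 0.261
```

```bash
python3 st.py
```

```text
8.225 [ 0.5104 -0.1243  0.0762] op 0.26061238174546936 Ftool [ 6.1 -4.2 -2.6] swing 52.43115070175088 r 0.10051670032694218 q6 -0.984058965442007
```

>>> {"fn": "step_arm", "kwargs": {"motion": [[0.5,0,0,0,0,0,255],[0.5,0,0,0,0,0,255]]}}

```text
time_s: 8.48
eef_pos: [0.5104, -0.1244, 0.0757]
eef_rot: [0.611, 0.355, 0.612, -0.355]
wrist_force: [-5.0, 1.3, -6.4]
opening: 0.259
```

>>> {"fn": "step_arm", "kwargs": {"motion": [[0.5,0,0,0,0,0,255],[0.5,0,0,0,0,0,255]]}}

```text
time_s: 8.72
eef_pos: [0.5104, -0.1244, 0.0752]
eef_rot: [0.611, 0.355, 0.612, -0.355]
wrist_force: [-5.0, 1.0, -6.4]
opening: 0.261
```

>>> {"fn": "step_arm", "kwargs": {"motion": [[0.5,0,0,0,0,0,255],[0.5,0,0,0,0,0,255]]}}

```text
time_s: 8.98
eef_pos: [0.5104, -0.1244, 0.0747]
eef_rot: [0.611, 0.355, 0.612, -0.355]
wrist_force: [-4.6, 0.7, -6.0]
opening: 0.262
```

The force is still about −6 N below track height, so the pin appears to be entering the hole. I'll keep lowering gently.

>>> {"fn": "step_arm", "kwargs": {"motion": [[0.5,0,0,0,0,0,255],[1,0,0,0,0,0,255],[1,0,0,0,0,0,255]]}}

```text
time_s: 9.35
eef_pos: [0.5104, -0.1244, 0.0737]
eef_rot: [0.611, 0.355, 0.612, -0.355]
wrist_force: [-6.4, 0.6, -5.9]
opening: 0.259
```

>>> {"fn": "step_arm", "kwargs": {"motion": [[0.5,0,0,0,0,0,255],[1,0,0,0,0,0,255],[1,0,0,0,0,0,255]]}}

```text
time_s: 9.72
eef_pos: [0.5105, -0.1244, 0.0728]
eef_rot: [0.611, 0.355, 0.612, -0.355]
wrist_force: [-4.6, 0.1, -6.4]
opening: 0.258
```

```bash
python3 st.py
```

```text
9.725 [ 0.5105 -0.1244  0.0728] op 0.2575670174225911 Ftool [ 6.4 -4.  -2.4] swing 52.46620035603695 r 0.10049107975641831 q6 -0.9840123577243739
```

>>> {"fn": "step_arm", "kwargs": {"motion": [[0.7,0,0,0,0,0,255],[1.4,0,0,0,0,0,255],[2,0,0,0,0,0,255],[2.7,0,0,0,0,0,255],[2.7,0,0,0,0,0,255]]}}

```text
time_s: 10.35
eef_pos: [0.5105, -0.1244, 0.0701]
eef_rot: [0.611, 0.355, 0.612, -0.355]
wrist_force: [-5.2, 0.3, -4.4]
opening: 0.259
```

>>> {"fn": "step_arm", "kwargs": {"motion": [[0.5,0,0,0,0,0,255],[1,0,0,0,0,0,255],[1,0,0,0,0,0,255]]}}

```text
time_s: 10.72
eef_pos: [0.5105, -0.1244, 0.0692]
eef_rot: [0.611, 0.355, 0.612, -0.355]
wrist_force: [-5.1, 0.8, -4.2]
opening: 0.26
```

```bash
python3 st.py
python3 - <<'E'
from h import *
im,d=snap('scene','s5'); cv2.imwrite('pics/s5c.png',cv2.resize(im[155:275,190:340,::-1],(700,560),interpolation=cv2.INTER_CUBIC))
E
```

```text
10.725 [ 0.5105 -0.1244  0.0692] op 0.26006258233381685 Ftool [ 4.2 -4.  -3.3] swing 52.49586443635951 r 0.10049922262351758 q6 -0.9840799778295444
```

View pics/s5c.png

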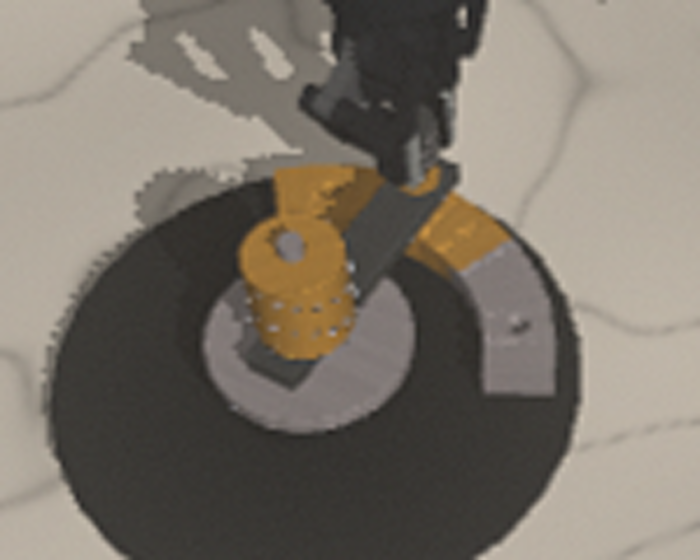

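The arm now stands over the brass and the empty home hole shows at (518,325). The plunger is nearly home, so I'll let go.

>>> {"fn": "step_arm", "kwargs": {"motion": [[0,0,0,0,0,0,170],[0,0,0,0,0,0,140],[0,0,0,0,0,0,100],[0,0,0,0,0,0,70],[0,0,0,0,0,0,70],[0,0,0,0,0,0,70]]}}

```text
time_s: 11.52
eef_pos: [0.5107, -0.1245, 0.0691]
eef_rot: [0.612, 0.355, 0.611, -0.355]
wrist_force: [0.2, 0.3, 0.1]
opening: 0.727
```

>>> {"fn": "step_arm", "kwargs": {"motion": [[-25,0,0,0,0,0,70],[-60,0,0,0,0,0,70],[-100,0,0,0,0,0,70],[-120,0,-60,0,0,0,70],[-120,0,-120,0,0,0,70],[-120,0,-180,0,0,0,70],[-120,0,-180,0,0,0,70]]}}

```text
time_s: 12.4
eef_pos: [0.4193, 0.0347, 0.1888]
eef_rot: [0.612, 0.354, 0.613, -0.354]
wrist_force: [0.9, -0.4, -0.6]
opening: 0.727
```

Run:
```python
from h import *
o,M=tool(); print(o['time_s'],o['eef_pos'],o['wrist_force'],o['opening'])
for n,A,h in(('top',[.598,-.0755],[.505,-.0375]),('scene',[.598,-.0717],[.5057,-.0342])):
    im,d=snap(n,n+'6'); P=pts(n,d); A=np.array(A); Z=P[...,2]; r=np.hypot(*(P[...,:2]-A).transpose(2,0,1))
    k=(Z>.088)&(Z<.115)&(r>.085)&(r<.115); print(n,k.sum(),'knob z',np.median(Z[k]).round(4),np.percentile(Z[k],90).round(4),P[k].mean(0).round(4))
    q=P[k].mean(0)[:2]-A; w=np.array(h)-A; print('swing',np.degrees(np.arctan2(q[1],q[0])-np.arctan2(w[1],w[0]))%360)
    d0=np.load(f'pics/{n}0.npz')['d']; P0=pts(n,d0); k=(P0[...,2]>.088)&(P0[...,2]<.115)&(np.hypot(*(P0[...,:2]-A).transpose(2,0,1))>.085)&(np.hypot(*(P0[...,:2]-A).transpose(2,0,1))<.115); print('was z',np.median(P0[...,2][k]).round(4),np.percentile(P0[...,2][k],90).round(4))
im=np.load('pics/top6.npz')['im']; cv2.imwrite('pics/t6c.png',im[130:400,60:520,::-1])
```

```text
12.4 [0.41928243 0.03469184 0.18884686] [ 0.85456755 -0.40888344 -0.61068796] 0.7268138435962921
top 109 knob z 0.0953 0.0973 [ 0.5114 -0.1259  0.0952]
swing 52.39162712818762
was z 0.0953 0.0976
scene 87 knob z 0.0945 0.0967 [ 0.5127 -0.1209  0.0941]
swing 52.11170337033889
was z 0.0947 0.0965
```

View pics/t6c.png

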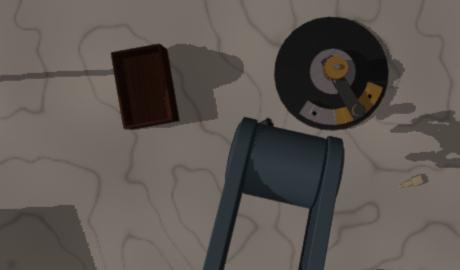

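The knob is back at its home height within 0.2 mm in both views. The swing measures 52.1° to 52.4° (about 0.91 rad). The arm points at the first brass hole, and the second hole (372,95 in the crop) is open. The gripper is clear.

```bash
python3 -c "
from bench import ctrl
print(ctrl.hand_in())"
```

```text
the job is handed in; nothing more can be done
None
```

The index pin is fully home in the first brass hole and the stage sits about 52° (0.91 rad) counter-clockwise from home. I handed the job in at about 12.5 s; no verdict is reported.

- **What I did:** I gripped the knob with the jaws radial, so closing did not push the pin sideways, and lifted it about 12 mm. I swung it 52.4°, an angle taken from the three holes in the top camera. I then lowered it in 0.5 to 1 mm steps and felt no contact with the plate. I let go and backed the gripper clear.
- **Last checks:** The knob height matches its starting height within 0.2 mm in both cameras. The swing measured 52.4° in the top view and 52.1° in the scene view. The second hole is open, and the wrist force was near zero after release.
- **What disagreed or was not checked:**
  - The two cameras differ by about 4 mm in y, so I averaged them for the grasp.
  - Gripping gave about 6 N radially and needed a 1.5 mm re-centring. About 4 to 5 N sideways on the wrist remained while lowering.
  - The box and beak looked unmoved by eye. The key was hidden behind the arm in the last view, though the gripper never went near it.

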